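# Flip the garnish station cover over to the other pan

### The job

On the kitchen counter, change over the two-pan garnish station: push its hinged metal cover up and over its spine until it lies fully flat on the other pan, the one that is open now. Only push it, with the fingers: do not pinch it or press hard, do not let it slap down, and do not shove or lift the station. Leave the ramekin, oil bottle, pepper mill and spoon where they are, and finish clear of everything.

Things in the scene. Friction and masses are not known exactly. Their poses are not given: they have to be found in the camera images.
- station: Black rectangular two-pan garnish station, loose on the counter, about 3 kg, rubber feet. Origin: centre of its underside. 196 mm along its own x, 256 mm along its own y, rim 80 mm high. Two food pans side by side along its y (tomatoes in the +y pan, olives in the -y pan), with the spine running along its x between them. The cover starts over the +y pan; the -y pan is the open one.
- spine (a point): Middle of the hinge spine, 83 mm above the station's underside; axes are those of the station (x along the spine, z up). The hinge line is the point's x axis.
- cover (a joint): Angle of the cover (rad): 0 = flat over the +y pan, pi/2 = standing upright, pi (3.14) = fully flat over the -y pan, its stop. It starts a little ajar, 0.12 to 0.5. The hinge is stiff: the cover (about 0.25 kg) stays at any angle where it is left. Turning it takes 2 to 5 N at the tab.
- tab (a point): Middle of the outer edge of the cover's finger tab, moving with the cover. The cover is a rigid plain metal plate 3 mm thick, 170 mm along the spine, reaching 126 mm from the hinge line; from the middle of its outer edge a tab 64 mm wide reaches on to 164 mm from the hinge line, so it overhangs the station's side by 36 mm with free space down to the counter beneath. At joint 0 its y points from the spine to the tab and its z up; its x is along the spine.
- ramekin: White ceramic bowl, 80 mm across, 45 mm high, loose, near the station's +x side; leave alone. Origin: centre of its underside.
- oil: Dark green oil bottle, 60 mm across, 190 mm high, loose, off the station's -y side; leave alone. Origin: centre of its underside.
- mill: Wooden pepper mill, 54 mm across, 152 mm high, loose, off the station's -y side; leave alone. Origin: centre of its underside.
- spoon: Metal spoon, 170 mm long, lying along its own x, on the station's -x side; leave alone.

How it is judged (in metres and radians):
On the way:
1. the cover is pushed up past upright (value of joint cover between 1.6 and 2.8 rad).
At the end, for the whole second after the job is handed in: The cover lies flat over the -y pan (joint above 3.08 rad, within 0.06 of its stop) and still; the station stands level within 30 mm of where it was, and the ramekin, bottle, mill and spoon within 30 mm of where they were (value of joint cover above 3.08 rad and velocity of joint cover below 0.05 rad/s and distance of each of station, ramekin, oil, mill, spoon from where it was at the start of the episode below 0.03 m and angle between station's own z axis and vertical below 0.03 rad and linear speed of station below 0.02 m/s); the robot touches nothing.
It fails at once if the cover is pinched or pressed with more than 30 N (contact force between the fingers and cover above 30 N).
It fails at once if the cover is slapped down (over 2.5 rad/s near the end of its swing) (value of joint cover above 2.5 rad and velocity of joint cover above 2.5 rad/s).
It fails at once if the station is shoved more than 30 mm (distance of station from where it was at the start of the episode above 0.03 m).
It fails at once if the station is lifted or tipped (height (world z) of station above 0.008 m or angle between station's own z axis and vertical above 0.06 rad).
It fails at once if a bystander is moved, lifted or tipped over (distance of any of ramekin, oil, mill, spoon from where it was at the start of the episode above 0.03 m or angle between any of oil, mill's own z axis and vertical above 0.3 rad).
It also fails if it takes over 48 s, if anything falls off the work surface, if the arm or the gripper's body presses on something with over 40 N, if the wrist force passes 120 N, or if a joint passes its speed limit or range.

### The arm

A 6-joint arm with a two-finger parallel gripper is mounted at the origin on the work surface. World frame = base frame: x ahead of the robot, y to its left, z up, the work surface at z = 0. Lengths are in mm, angles in rad, forces in N, time in s.
With the tool pointing down it reaches from about 250 to 775 mm from the base axis. Payload 4 kg.
Tool frame: the origin (TCP) lies midway between the tips of the shut fingers; the grasp point (between the pads) lies 19 mm behind it (env.pinch_z is the distance from the TCP to the grasp point, in mm); z points along the fingers, y is the direction in which the jaws open and shut (so a half turn about z gives the same grasp; the last joint's range is limited). The gripper opens to 94 mm and grips with 3 to 60 N. Pads are 16 mm wide; open, the fingers measure 119 mm over their backs; the gripper's body (75 mm by 177 mm) begins 78 mm behind the grasp point.
Start: joints at [1.16, 0.087, 1.371, -0, 1.684, -0.103], TCP at [166.639, 524.168, 205.506] pointing down, gripper open.
Joint ranges: [-3.1, 3.1], [-0.76, 2.03], [0.27, 2.55], [-1.08, 4.22], [0.17, 2.65], [-2.57, 2.57]. Speed limits (rad/s): [2.79, 2.79, 3.14, 3.14, 3.14, 3.14].

### API

Orientations are given as a rotation vector (axis times angle).
In Python, from rig import env gives the robot as it stands. The module is installed in compiled form; this text tells all that it offers.
- The arm moves only by the shell command python3 -m pendant 'ROWS' [OPENING] [FORCE]. ROWS is JSON, a list of rows, each an object of numbers: "dx", "dy", "dz": the shift along the tool's x, y, z as a fraction of full scale; "twist": the turn about the tool's z as a fraction of full scale. A call has 1 to 20 rows; each row shifts and turns the commanded pose from where the row before left it, along the tool's axes as they then stand; what a row does not reach is not made up. Full scale, the value 1, is 0.04 m for a shift and 0.1 rad for a turn. A row lasts 1/10 s, in which the tool goes at most 50 mm and 8.59 degrees, less where a joint would pass 70% of its speed; a pose out of reach is approached as far as the arm can. A call with a number of a shift or a turn outside -1 to 1 is refused whole. A call with a gripper value outside its range is refused whole. OPENING is the gripper command: -1 is fully open, 1 is shut, values between are in proportion, set as the call begins (- or left out, the last holds). The fingers move at their own pace and stop on an object; FORCE is the grip in N (left out, the last holds). Time passes only in rows, so rows that do not move let the fingers close. It gives the time, the measured TCP pose, the force and the opening at its end, in the units of the state.
- env.read_state(): the state, without advancing time (a new reading comes with each control period).
- env.read_camera(name): name is "scene" or "side" or "wrist"; returns the picture (480x640x3 uint8, red, green, blue); there is no depth.
- env.camera_params(name): a dict with "fx", "fy", "cx", "cy" (pixels), "dist" ([k1, k2, p1, p2, k3] as OpenCV has them; the pictures are not rectified), "camera_from_world" (4x4, takes a point from world to camera coordinates). Camera axes: x right, y up, looking along -z (the intrinsics and any distortion apply to the point x, -y, -z); pixel columns grow to the right and rows downward; lengths in mm; the calibration is good to about 2 mm. A picture is of the moment at which its call begins: read the wrist's pose just before it. camera_params takes no time and is no camera call; for the wrist camera it gives the pose at the moment of the call.
- env.close_job(): hands the job in, once; it reports no verdict.
The state is a dict: "t": time; "qpos": joint angles; "joint_velocities": joint speeds; "joint_efforts": joint torques, N m; "tcp_pos": TCP position; "ee_rot": TCP orientation; "wrist_force": force on the tool from outside, world axes, zero at the start; "torque": the same for the moment, N m; "width": finger opening in mm.
Only numpy, scipy, OpenCV 4.12 (cv2) and the standard library are available. Lean on these libraries where they do the work, as an engineer would, in place of code of your own. Each camera call takes 0.05 s, during which the arm holds its last target. There are 200 camera calls.

## Working session

There is one attempt and no reset: what is moved stays moved. The work goes in short steps, Python scripts to look and compute and a shell command to move; the robot and the scene stay as the last step left them, time stands still between calls to the robot, and variables do not carry over. Pictures are saved under pics/ and viewed, about 8 in all and at most 12, crops included, and the job is handed in when it is done.

```bash
mkdir -p pics
python3 - <<'E'
from rig import env
import cv2,numpy as np
for n in ("scene","side"):
    cv2.imwrite(f"pics/{n}0.png",env.read_camera(n)[:,:,::-1])
    p=env.camera_params(n);print(n,p["fx"],p["fy"],p["cx"],p["cy"],p["dist"]);print(np.round(np.linalg.inv(p["camera_from_world"]),3))
print(env.read_state())
E
```

```text
scene 581.0398998892628 581.0398998892628 318.8110903205834 250.5010077243399 [-0.00192036  0.          0.          0.          0.        ]
[[ 9.000000e-03 -6.990000e-01  7.150000e-01  1.216001e+03]
 [ 1.000000e+00  2.000000e-02  6.000000e-03  8.065000e+00]
 [-1.800000e-02  7.150000e-01  6.990000e-01  7.246350e+02]
 [ 0.000000e+00  0.000000e+00  0.000000e+00  1.000000e+00]]
side 486.014550170823 486.014550170823 328.8134192778171 239.50597637155357 [-0.05318451  0.          0.          0.          0.        ]
[[ 9.78000e-01  1.05000e-01 -1.78000e-01  3.48752e+02]
 [-2.07000e-01  4.90000e-01 -8.47000e-01 -8.81868e+02]
 [-1.00000e-03  8.65000e-01  5.02000e-01  6.04311e+02]
 [ 0.00000e+00  0.00000e+00  0.00000e+00  1.00000e+00]]
{'t': 0.1, 'qpos': array([ 1.15990992e+00,  8.79213527e-02,  1.37205419e+00,  7.54500863e-06,
        1.68361054e+00, -1.03083877e-01]), 'joint_velocities': array([-0.00067572, -0.00067001, -0.00236379, -0.00066448, -0.00095467,
       -0.00085574]), 'joint_efforts': array([ 1.50386633e-03, -3.41256702e+01, -3.03300297e+01,  7.19020329e-02,
        3.04406835e-02, -7.53851509e-05]), 'tcp_pos': array([166.43180443, 523.71120388, 204.42404437]), 'ee_rot': array([-4.81508389e-01, -3.10395170e+00,  3.02495516e-03]), 'wrist_force': array([-0.84365186, -0.14339367, -0.1548444 ]), 'torque': array([ 0.03055427, -0.04461079, -0.02670755]), 'width': 94.0601151558468}
```

View pics/scene0.png

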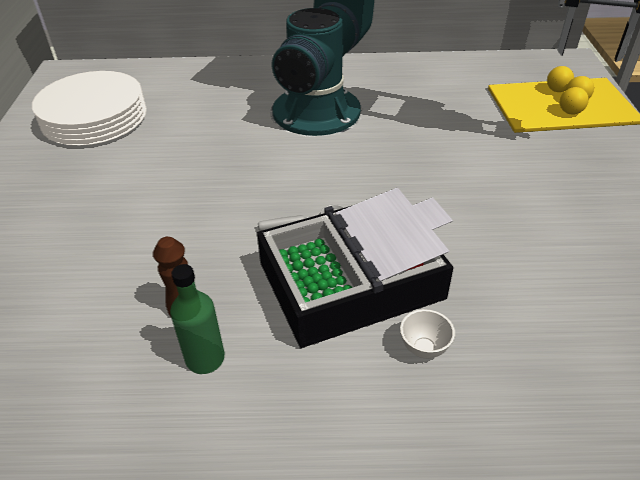

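View pics/side0.png

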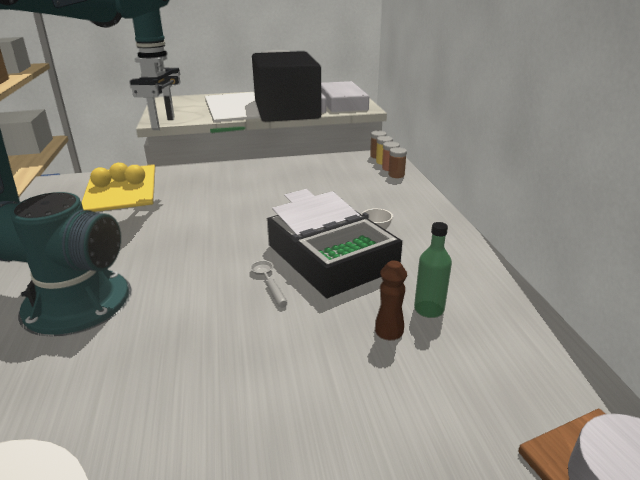

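The scene view shows the station at the centre with its spine from about (330,210) to (378,288), and the cover ajar with its tab at about (440,210) to the right (+y). The ramekin is at (427,333), the mill at (170,275), the bottle at (200,330), and the spoon is behind the station. I'll take one zoomed composite to get the corner pixels.

Run:
```python
import cv2,numpy as np
a=cv2.imread("pics/scene0.png")[180:360,240:480];b=cv2.imread("pics/side0.png")[180:300,250:410]
a=cv2.resize(a,None,fx=3.3,fy=3.3,interpolation=cv2.INTER_CUBIC);cv2.imwrite("pics/za.png",a)
b=cv2.resize(b,None,fx=5,fy=5,interpolation=cv2.INTER_CUBIC);cv2.imwrite("pics/zb.png",b)
```

```text
(no output)
```

View pics/za.png

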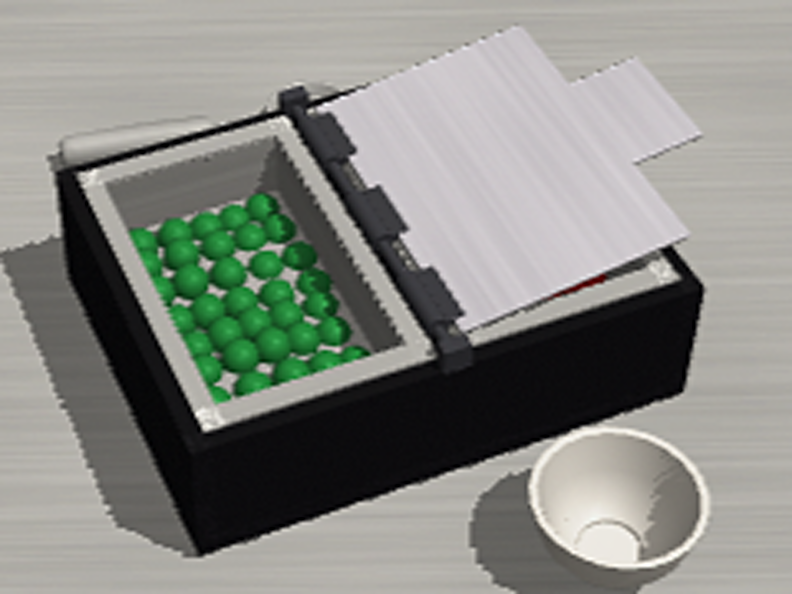

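View pics/zb.png

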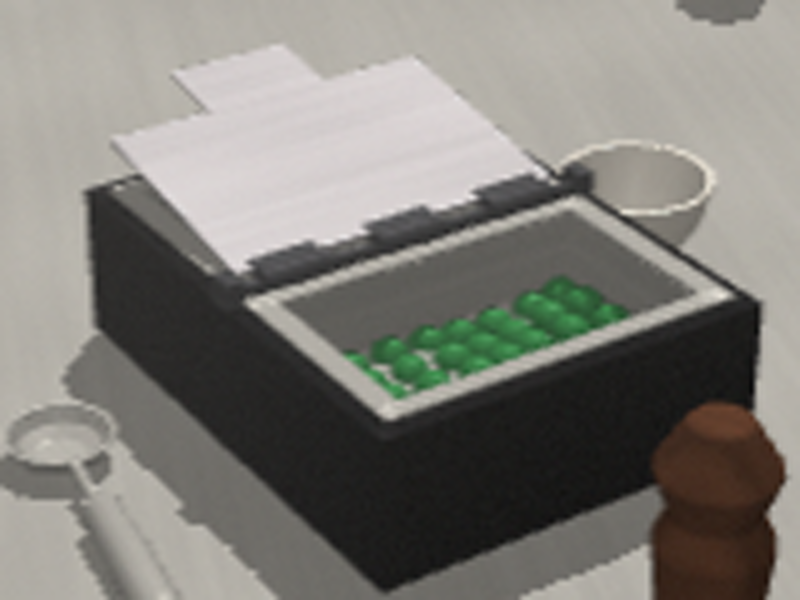

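Scene zoom: tab outer corners at (637,57) and (702,133), rim corners at (60,172), (197,440) and (702,285). Side zoom: tab corners at (172,73) and (285,43), rim corners at (385,430), (760,305) and (88,190).

```bash
cat > h.py <<'E'
from rig import env
import cv2,numpy as np
from scipy.spatial.transform import Rotation as R
def ray(n,uv):
    p=env.camera_params(n);K=np.array([[p["fx"],0,p["cx"]],[0,p["fy"],p["cy"]],[0,0,1]])
    u=cv2.undistortPoints(np.array([[uv]],float),K,np.array(p["dist"]))[0,0]
    M=np.linalg.inv(p["camera_from_world"]);d=M[:3,:3]@[u[0],-u[1],-1];return M[:3,3],d
def plane(n,uv,z):
    o,d=ray(n,uv);return o+d*(z-o[2])/d[2]
def tri(uv1,uv2,n1="scene",n2="side"):
    o,d=ray(n1,uv1);q,e=ray(n2,uv2);s=np.linalg.lstsq(np.c_[d,-e],q-o,rcond=None)[0]
    a,b=o+s[0]*d,q+s[1]*e;return (a+b)/2,np.linalg.norm(a-b)
E
python3 - <<'E'
from h import *
np.set_printoptions(precision=1,suppress=True)
A=lambda u,v:(240+(u+.5)/3.3-.5,180+(v+.5)/3.3-.5)
B=lambda u,v:(250+(u+.5)/5-.5,180+(v+.5)/5-.5)
for k,a,b in [("tab-x",A(637,57),B(172,73)),("tab+x",A(702,133),B(285,43)),("pl-x",A(520,27),B(112,138)),("pl+x",A(690,237),B(415,57)),("rim--",A(60,172),B(385,430)),("rim+-",A(197,440),B(760,305))]:
    print(k,*tri(a,b))
c={k:plane("scene",A(*v),80) for k,v in dict(mm=(60,172),pm=(197,440),pp=(702,285)).items()}
c["mp"]=plane("side",B(88,190),80);c["mm2"]=plane("side",B(385,430),80);c["pm2"]=plane("side",B(760,305),80);print(c)
cen=(c["mm"]+c["mm2"]+2*c["pp"]+2*c["mp"]+c["pm"]+c["pm2"])/8;print(cen)
d=(c["pm"]+c["pm2"]+2*c["pp"]-c["mm"]-c["mm2"]-2*c["mp"]);print("yaw",np.arctan2(d[1],d[0]),np.linalg.norm(d)/4)
print("oil",plane("scene",(204,362),0),"mill",plane("side",(390,333),0),"ram",plane("scene",(427,326),45),"spoon",plane("side",(262,268),5),plane("side",(282,302),5))
E
```

```text
tab-x [463.7 193.2 108.5] 1.1684245022013615
tab+x [523.1 215.6 109.1] 1.3104279035135877
pl-x [428.8 138.7 102.6] 0.5037023728662801
pl+x [586.3 200.3 101.8] 0.39059104606224465
rim-- [509.5 -97.4  80.6] 0.37143738813924515
rim+- [686.1 -28.5  79.2] 6.5485870535222075
{'mm': array([509.1, -97.6,  80. ]), 'pm': array([683.2, -26.6,  80. ]), 'pp': array([595.9, 207.3,  80. ]), 'mp': array([415.4, 132.9,  80. ]), 'mm2': array([509.6, -96.3,  80. ]), 'pm2': array([686.7, -34.3,  80. ])}
[551.4  53.2  80. ]
yaw 0.376861015390823 191.493088570165
oil [ 708.4 -172.6    0. ] mill [ 603.1 -225.9    0. ] ram [683.6 159.8  45. ] spoon [389.3  36.6   5. ] [417.5 -96.3   5. ]
```

Station centre is (551, 53), yaw 0.377, cover angle about 0.16 rad. The tool only yaws, so I'll shut the fingers and align tool x with station y. I'll put them outside the tab's outer edge, then press lightly and move up along the arc. Once the cover is past upright I can push it from above.

```bash
python3 -m pendant '[{"twist":1},{"twist":1},{"twist":1},{"twist":1},{"twist":1},{"twist":1},{"twist":1},{"twist":1},{"twist":0.86},{}]' 1 20; python3 -m pendant '[{"dx":-0.8,"dy":0.39},{"dx":-0.8,"dy":0.39},{"dx":-0.8,"dy":0.39},{"dx":-0.8,"dy":0.39},{"dx":-0.8,"dy":0.39},{"dx":-0.8,"dy":0.39},{"dx":-0.8,"dy":0.39},{"dx":-0.8,"dy":0.39},{"dx":-0.8,"dy":0.39},{"dx":-0.8,"dy":0.39},{"dx":-0.8,"dy":0.39},{"dx":-0.8,"dy":0.39},{}]'
cat >> h.py <<'E'
C=np.array([551.4,53.2,0]);Y=.377
def st():
    s=env.read_state();r=R.from_rotvec(s["ee_rot"]).as_matrix();c,n=np.cos(Y),np.sin(Y);M=np.array([[c,n,0],[-n,c,0],[0,0,1]])
    print("t %.1f"%s["t"],"station-frame",np.round(M@(s["tcp_pos"]-C),1),"F",np.round(M@s["wrist_force"],1),"yaw toolx-sy",round(np.arctan2(r[1,0],r[0,0])-Y-np.pi/2,3),"w",round(s["width"],1))
E
python3 -c "
from h import *
st()"
```

```text
t 0.1 station-frame [-184.7  579.2  204.4] F [-0.8  0.2 -0.2] yaw toolx-sy 0.886 w 94.1$[0]: bad value
$[0]: bad value
```

```bash
python3 -m pendant '[{"dx":0,"dy":0,"dz":0,"twist":1},{"dx":0,"dy":0,"dz":0,"twist":1},{"dx":0,"dy":0,"dz":0,"twist":1},{"dx":0,"dy":0,"dz":0,"twist":1},{"dx":0,"dy":0,"dz":0,"twist":1},{"dx":0,"dy":0,"dz":0,"twist":1},{"dx":0,"dy":0,"dz":0,"twist":1},{"dx":0,"dy":0,"dz":0,"twist":1},{"dx":0,"dy":0,"dz":0,"twist":0.86},{"dx":0,"dy":0,"dz":0,"twist":0}]' 1 20;  python3 -c "
from h import *
st()"
```

```text
t: 1.1
tcp_pos: [166.5, 523.9, 204.9]
ee_rot: [1.765, 2.598, -0.002]
wrist_force: [0.8, 0.3, 0.1]
width: 17.2
t 1.1 station-frame [-184.6  579.3  204.9] F [ 0.8 -0.   0.1] yaw toolx-sy 0.0 w 17.2
```

```bash
python3 -m pendant '[{"dx":-0.8,"dy":0.39,"dz":0,"twist":0},{"dx":-0.8,"dy":0.39,"dz":0,"twist":0},{"dx":-0.8,"dy":0.39,"dz":0,"twist":0},{"dx":-0.8,"dy":0.39,"dz":0,"twist":0},{"dx":-0.8,"dy":0.39,"dz":0,"twist":0},{"dx":-0.8,"dy":0.39,"dz":0,"twist":0},{"dx":-0.8,"dy":0.39,"dz":0,"twist":0},{"dx":-0.8,"dy":0.39,"dz":0,"twist":0},{"dx":-0.8,"dy":0.39,"dz":0,"twist":0},{"dx":-0.8,"dy":0.39,"dz":0,"twist":0},{"dx":-0.8,"dy":0.39,"dz":0,"twist":0},{"dx":-0.7,"dy":0.36,"dz":0,"twist":0},{"dx":0,"dy":0,"dz":0,"twist":0},{"dx":0,"dy":0,"dz":0,"twist":0}]';  python3 -c "
from h import *
st()
cv2.imwrite('pics/w1.png',env.read_camera('wrist')[:,:,::-1])"
```

```text
t: 2.5
tcp_pos: [479.3, 239.1, 205.0]
ee_rot: [-1.765, -2.597, 0.001]
wrist_force: [0.1, -0.2, -0.0]
width: 0.3
t 2.5 station-frame [  1.4 199.4 205. ] F [ 0.  -0.2 -0. ] yaw toolx-sy -0.0 w 0.3
```

View pics/w1.png

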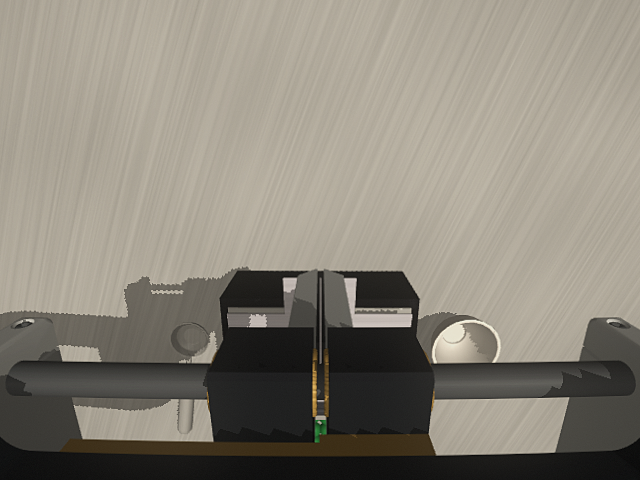

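The wrist view shows the fingers (tips near (320,270)) centred on the tab between (285,280) and (355,280). I'll descend outside the edge and approach until contact.

```bash
python3 -m pendant '[{"dx":0,"dy":0,"dz":0.7,"twist":0},{"dx":0,"dy":0,"dz":0.7,"twist":0},{"dx":0,"dy":0,"dz":0.7,"twist":0},{"dx":0,"dy":0,"dz":0.7,"twist":0},{"dx":0,"dy":0,"dz":0.7,"twist":0},{"dx":0,"dy":0,"dz":0,"twist":0}]'
python3 -m pendant '[{"dx":-0.25,"dy":0,"dz":0,"twist":0},{"dx":-0.25,"dy":0,"dz":0,"twist":0},{"dx":0,"dy":0,"dz":0,"twist":0},{"dx":0,"dy":0,"dz":0,"twist":0}]'
python3 -c "
from h import *
st()"
python3 -m pendant '[{"dx":-0.05,"dy":0,"dz":0,"twist":0},{"dx":-0.05,"dy":0,"dz":0,"twist":0},{"dx":0,"dy":0,"dz":0,"twist":0},{"dx":0,"dy":0,"dz":0,"twist":0}]'
python3 -c "
from h import *
st()"
```

```text
t: 3.15
tcp_pos: [475.1, 239.3, 61.1]
ee_rot: [-1.759, -2.596, 0.012]
wrist_force: [-1.1, -0.0, -0.9]
width: 0.2
t: 3.55
tcp_pos: [487.9, 220.6, 67.1]
ee_rot: [1.766, 2.596, 0.004]
wrist_force: [-0.5, -0.4, 0.7]
width: 0.5
t 3.5 station-frame [  2.6 179.   67.1] F [-0.6 -0.2  0.7] yaw toolx-sy -0.001 w 0.5
t: 3.95
tcp_pos: [488.3, 217.0, 65.4]
ee_rot: [-1.766, -2.598, -0.0]
wrist_force: [-0.1, 0.4, 0.8]
width: 0.5
t 4.0 station-frame [  1.6 175.6  65.4] F [0.  0.4 0.8] yaw toolx-sy -0.0 w 0.5
```

Contact isn't felt yet, so I'll continue in 2 mm steps.

```bash
for i in 1 2 ; do :; done
python3 -m pendant '[{"dx":-0.05,"dy":0,"dz":0,"twist":0},{"dx":-0.05,"dy":0,"dz":0,"twist":0},{"dx":0,"dy":0,"dz":0,"twist":0}]' >/dev/null
python3 -c "
from h import *
st()"
python3 -m pendant '[{"dx":-0.05,"dy":0,"dz":0,"twist":0},{"dx":0,"dy":0,"dz":0,"twist":0}]'>/dev/null
python3 -c "
from h import *
st()"
python3 -m pendant '[{"dx":-0.05,"dy":0,"dz":0,"twist":0},{"dx":0,"dy":0,"dz":0,"twist":0}]'>/dev/null
python3 -c "
from h import *
st()"
```

```text
t 4.2 station-frame [  1.6 172.8  65.4] F [-0.6  4.3 -0.2] yaw toolx-sy 0.0 w 0.2
t 4.5 station-frame [  1.6 172.9  65.5] F [ 0.  10.   0.5] yaw toolx-sy 0.001 w 0.4
t 4.7 station-frame [  1.6 172.9  65.5] F [ 0.3 14.7  0.9] yaw toolx-sy 0.002 w 0.6
```

Contact is at y = 172.9 with about 15 N preload and stiffness about 2.5 N/mm. Next I'll move up along the arc in small steps and watch the force.

```bash
python3 -m pendant '[{"dx":-0.01,"dy":0,"dz":-0.05,"twist":0},{"dx":-0.01,"dy":0,"dz":-0.05,"twist":0},{"dx":0,"dy":0,"dz":0,"twist":0}]' >/dev/null
python3 -c "
from h import *
st()"
python3 -m pendant '[{"dx":-0.02,"dy":0,"dz":-0.1,"twist":0},{"dx":-0.02,"dy":0,"dz":-0.1,"twist":0},{"dx":0,"dy":0,"dz":0,"twist":0}]' >/dev/null
python3 -c "
from h import *
st()
cv2.imwrite('pics/s1.png',env.read_camera('scene')[150:360,240:520,::-1].repeat(2,0).repeat(2,1))"
```

```text
t 5.0 station-frame [  1.6 172.2  69.5] F [ 0.3 14.3  0.8] yaw toolx-sy 0.002 w 0.4
t 5.2 station-frame [  1.6 170.5  78. ] F [-1.5 14.   3.2] yaw toolx-sy 0.002 w 0.5
```

View pics/s1.png

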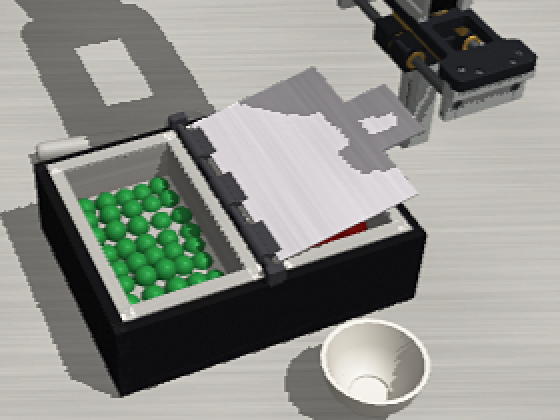

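The TCP track (up 12.5 mm, in 2.4 mm at steady force) matches the edge sticking and the cover turning to about 0.235 rad. I'll continue along the arc.

```bash
python3 -m pendant '[{"dx":-0.053,"dy":0,"dz":-0.198,"twist":0},{"dx":-0.063,"dy":0,"dz":-0.195,"twist":0},{"dx":0,"dy":0,"dz":0,"twist":0}]' >/dev/null
python3 -c "
from h import *
st()"
python3 -m pendant '[{"dx":-0.072,"dy":0,"dz":-0.193,"twist":0},{"dx":-0.082,"dy":0,"dz":-0.188,"twist":0},{"dx":0,"dy":0,"dz":0,"twist":0}]' >/dev/null
python3 -c "
from h import *
st()"
```

```text
t 5.6 station-frame [  1.6 165.7  94.7] F [-2.5 15.   5.5] yaw toolx-sy 0.002 w 0.4
t 5.9 station-frame [  1.7 159.4 110.4] F [-3.  14.3  6.7] yaw toolx-sy 0.002 w 0.7
```

```bash
python3 -m pendant '[{"dx":-0.110,"dy":0,"dz":-0.220,"twist":0},{"dx":-0.123,"dy":0,"dz":-0.213,"twist":0},{"dx":-0.136,"dy":0,"dz":-0.205,"twist":0},{"dx":0,"dy":0,"dz":0,"twist":0}]' >/dev/null
python3 -c "
from h import *
st()"
python3 -m pendant '[{"dx":-0.148,"dy":0,"dz":-0.197,"twist":0},{"dx":-0.159,"dy":0,"dz":-0.187,"twist":0},{"dx":0,"dy":0,"dz":0,"twist":0}]' >/dev/null
python3 -c "
from h import *
st()"
```

```text
t 6.3 station-frame [  1.8 143.8 137. ] F [-4.2 12.2 10.5] yaw toolx-sy 0.002 w 0.5
t 6.6 station-frame [  1.9 130.8 152.7] F [-3.3 11.3  8.8] yaw toolx-sy 0.002 w 0.7
```

```bash
python3 -m pendant '[{"dx":-0.170,"dy":0,"dz":-0.177,"twist":0},{"dx":-0.181,"dy":0,"dz":-0.167,"twist":0},{"dx":-0.190,"dy":0,"dz":-0.156,"twist":0},{"dx":0,"dy":0,"dz":0,"twist":0}]' >/dev/null
python3 -c "
from h import *
st()"
python3 -m pendant '[{"dx":-0.199,"dy":0,"dz":-0.144,"twist":0},{"dx":-0.208,"dy":0,"dz":-0.132,"twist":0},{"dx":0,"dy":0,"dz":0,"twist":0}]' >/dev/null
python3 -c "
from h import *
st()
cv2.imwrite('pics/s2.png',env.read_camera('side')[60:340,120:480,::-1].repeat(2,0).repeat(2,1))"
```

```text
t 7.0 station-frame [  2.5 107.2 172.6] F [-0.8  6.6  6. ] yaw toolx-sy 0.001 w 0.1
t 7.3 station-frame [  2.5  89.5 182.7] F [-0.   3.4  2.9] yaw toolx-sy 0.0 w 0.5
```

View pics/s2.png

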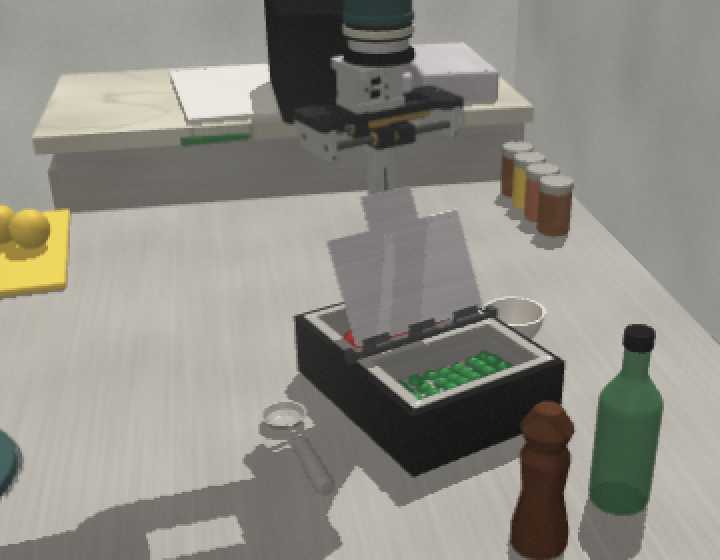

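Side view: the cover is standing at about 1.07 rad with the fingers behind the tab at (385,190), and nothing else has been disturbed. I'll continue to upright and past it.

```bash
python3 -m pendant '[{"dx":-0.22,"dy":0,"dz":-0.08,"twist":0},{"dx":-0.24,"dy":0,"dz":-0.06,"twist":0},{"dx":-0.24,"dy":0,"dz":-0.05,"twist":0},{"dx":-0.24,"dy":0,"dz":-0.04,"twist":0},{"dx":0,"dy":0,"dz":0,"twist":0}]' >/dev/null
python3 -c "
from h import *
st()"
python3 -m pendant '[{"dx":-0.24,"dy":0,"dz":-0.04,"twist":0},{"dx":-0.24,"dy":0,"dz":-0.04,"twist":0},{"dx":-0.24,"dy":0,"dz":0,"twist":0},{"dx":-0.24,"dy":0,"dz":0,"twist":0},{"dx":0,"dy":0,"dz":0,"twist":0}]' >/dev/null
python3 -c "
from h import *
st()"
```

```text
t 7.8 station-frame [  1.4  49.8 189.3] F [ 0.5 -0.1  0.3] yaw toolx-sy -0.002 w 0.2
t 8.3 station-frame [  1.5  11.4 192.4] F [-0.2 -0.1  1. ] yaw toolx-sy -0.002 w 0.5
```

```bash
python3 -m pendant '[{"dx":-0.218,"dy":0,"dz":0.009,"twist":0},{"dx":-0.216,"dy":0,"dz":0.026,"twist":0},{"dx":-0.214,"dy":0,"dz":0.043,"twist":0},{"dx":0,"dy":0,"dz":0,"twist":0}]' >/dev/null
python3 -c "
from h import *
st()"
python3 -m pendant '[{"dx":-0.209,"dy":0,"dz":0.06,"twist":0},{"dx":-0.204,"dy":0,"dz":0.077,"twist":0},{"dx":-0.197,"dy":0,"dz":0.093,"twist":0},{"dx":0,"dy":0,"dz":0,"twist":0}]' >/dev/null
python3 -c "
from h import *
st()
cv2.imwrite('pics/s3.png',env.read_camera('side')[60:340,120:480,::-1].repeat(2,0).repeat(2,1))"
```

```text
t 8.8 station-frame [  1.5 -14.2 189.2] F [ 0.4 -0.6  0.3] yaw toolx-sy -0.002 w 0.4
t 9.2 station-frame [  1.4 -38.5 179.5] F [ 0.1  0.4 -0.3] yaw toolx-sy -0.002 w 0.4
```

View pics/s3.png

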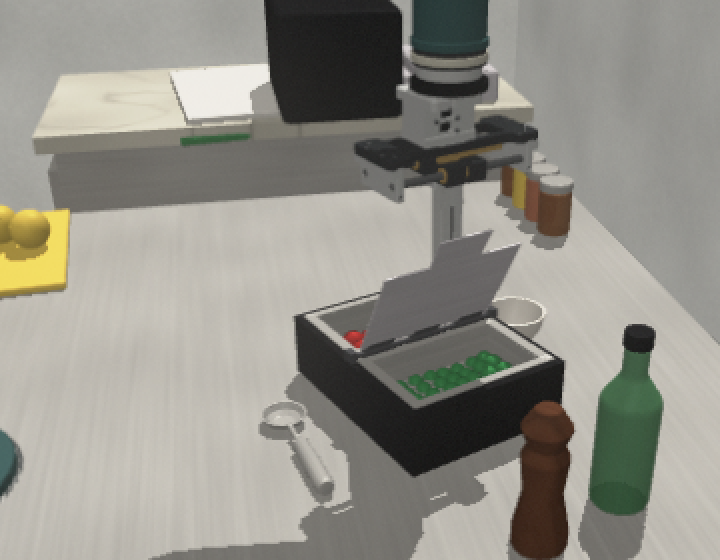

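Side view: the cover is past upright at about 2.05 rad with the fingers behind it, and the bystanders are where they were. I'll continue, and slow down near the end.

```bash
python3 -m pendant '[{"dx":-0.19,"dy":0,"dz":0.108,"twist":0},{"dx":-0.18,"dy":0,"dz":0.123,"twist":0},{"dx":-0.17,"dy":0,"dz":0.137,"twist":0},{"dx":-0.158,"dy":0,"dz":0.15,"twist":0},{"dx":-0.145,"dy":0,"dz":0.162,"twist":0},{"dx":0,"dy":0,"dz":0,"twist":0}]' >/dev/null
python3 -c "
from h import *
st()"
python3 -m pendant '[{"dx":-0.084,"dy":0,"dz":0.107,"twist":0},{"dx":-0.079,"dy":0,"dz":0.111,"twist":0},{"dx":-0.073,"dy":0,"dz":0.115,"twist":0},{"dx":-0.067,"dy":0,"dz":0.118,"twist":0},{"dx":-0.061,"dy":0,"dz":0.121,"twist":0},{"dx":-0.055,"dy":0,"dz":0.124,"twist":0},{"dx":0,"dy":0,"dz":0,"twist":0}]' >/dev/null
python3 -c "
from h import *
st()"
```

```text
t 9.8 station-frame [  1.  -71.5 151.5] F [ 0.9 -0.2 -0.9] yaw toolx-sy -0.001 w 0.4
t 10.5 station-frame [  1.5 -87.7 124.3] F [-0.7 -0.4  0.3] yaw toolx-sy -0.0 w 0.5
```

```bash
python3 -m pendant '[{"dx":-0.04,"dy":0,"dz":0.1,"twist":0},{"dx":-0.03,"dy":0,"dz":0.1,"twist":0},{"dx":-0.03,"dy":0,"dz":0.1,"twist":0},{"dx":-0.02,"dy":0,"dz":0.1,"twist":0},{"dx":-0.02,"dy":0,"dz":0.1,"twist":0},{"dx":-0.01,"dy":0,"dz":0.1,"twist":0},{"dx":-0.01,"dy":0,"dz":0.1,"twist":0},{"dx":0,"dy":0,"dz":0.1,"twist":0},{"dx":0,"dy":0,"dz":0,"twist":0}]' >/dev/null
python3 -c "
from h import *
st()"
python3 -m pendant '[{"dx":0,"dy":0,"dz":0.05,"twist":0},{"dx":0,"dy":0,"dz":0.05,"twist":0},{"dx":0,"dy":0,"dz":0,"twist":0},{"dx":0,"dy":0,"dz":0,"twist":0}]' >/dev/null
python3 -c "
from h import *
st()"
```

```text
t 11.4 station-frame [  1.2 -93.4  92.4] F [-0.9  0.3 -0.6] yaw toolx-sy 0.0 w 0.4
t 11.8 station-frame [  1.6 -93.6  89.2] F [-0.2 -0.2  0.1] yaw toolx-sy 0.0 w 0.3
```

```bash
python3 -m pendant '[{"dx":0,"dy":0,"dz":0.04,"twist":0},{"dx":0,"dy":0,"dz":0.04,"twist":0},{"dx":0,"dy":0,"dz":0,"twist":0},{"dx":0,"dy":0,"dz":0,"twist":0}]' >/dev/null
python3 -c "
from h import *
st()"
python3 -m pendant '[{"dx":0,"dy":0,"dz":0.04,"twist":0},{"dx":0,"dy":0,"dz":0,"twist":0},{"dx":0,"dy":0,"dz":0,"twist":0}]' >/dev/null
python3 -c "
from h import *
st()
cv2.imwrite('pics/s4.png',env.read_camera('side')[60:340,120:480,::-1].repeat(2,0).repeat(2,1))"
```

```text
t 12.2 station-frame [  1.6 -93.8  86. ] F [-1.  -0.1 -0. ] yaw toolx-sy -0.0 w 0.5
t 12.5 station-frame [  1.7 -93.9  84.8] F [-0.2  0.3  1.8] yaw toolx-sy 0.0 w 0.1
```

View pics/s4.png

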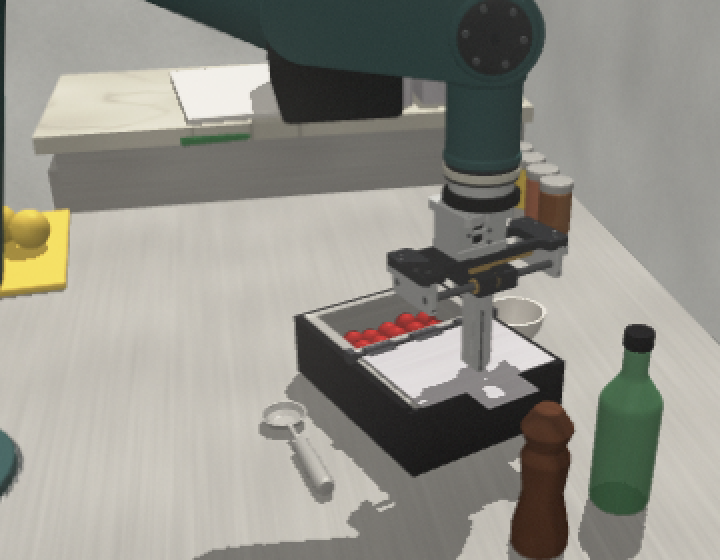

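Side view: the cover lies on the -y pan, with the fingertip on it at (480,365). I'll press gently to confirm the stop.

```bash
python3 -m pendant '[{"dx":0,"dy":0,"dz":0.04,"twist":0},{"dx":0,"dy":0,"dz":0,"twist":0},{"dx":0,"dy":0,"dz":0,"twist":0}]' >/dev/null
python3 -c "
from h import *
st()"
python3 -m pendant '[{"dx":0,"dy":0,"dz":0.04,"twist":0},{"dx":0,"dy":0,"dz":0,"twist":0},{"dx":0,"dy":0,"dz":0,"twist":0}]' >/dev/null
python3 -c "
from h import *
st()"
```

```text
t 12.8 station-frame [  1.7 -93.9  84.7] F [-2.2  1.7  8. ] yaw toolx-sy 0.0 w 0.6
t 13.2 station-frame [  1.8 -93.9  84.6] F [-5.5  2.8 13. ] yaw toolx-sy 0.0 w 0.6
```

The tip stays at z = 84.6 while the force rises to 13 N, so the cover is on its stop. I'll retreat straight up and check.

```bash
python3 -m pendant '[{"dx":0,"dy":0,"dz":-0.1,"twist":0},{"dx":0,"dy":0,"dz":-0.4,"twist":0},{"dx":0,"dy":0,"dz":-0.8,"twist":0},{"dx":0,"dy":0,"dz":-0.8,"twist":0},{"dx":0,"dy":0,"dz":-0.8,"twist":0},{"dx":0.5,"dy":0,"dz":-0.6,"twist":0},{"dx":0.8,"dy":0,"dz":0,"twist":0},{"dx":0.8,"dy":0,"dz":0,"twist":0},{"dx":0.8,"dy":0,"dz":0,"twist":0},{"dx":0.8,"dy":0,"dz":0,"twist":0},{"dx":0.8,"dy":0,"dz":0,"twist":0},{"dx":0.8,"dy":0,"dz":0,"twist":0},{"dx":0.8,"dy":0,"dz":0,"twist":0},{"dx":0.8,"dy":0,"dz":0,"twist":0},{"dx":0,"dy":0,"dz":0,"twist":0},{"dx":0,"dy":0,"dz":0,"twist":0},{"dx":0,"dy":0,"dz":0,"twist":0},{"dx":0,"dy":0,"dz":0,"twist":0}]'
python3 -c "
from h import *
st()
a=env.read_camera('scene')[160:390,140:480,::-1];b=env.read_camera('side')[160:350,240:460,::-1]
a0=cv2.imread('pics/scene0.png')[160:390,140:480];b0=cv2.imread('pics/side0.png')[160:350,240:460]
B=lambda i:cv2.resize(i,(340,294))
cv2.imwrite('pics/end.png',np.vstack([np.hstack([a0,a]),np.hstack([B(b0),B(b)])]))"
```

```text
t: 14.95
tcp_pos: [486.3, 222.1, 221.2]
ee_rot: [1.768, 2.597, -0.001]
wrist_force: [0.9, -0.2, -0.4]
width: 0.5
t 14.9 station-frame [  1.7 181.  221.2] F [ 0.7 -0.5 -0.4] yaw toolx-sy -0.002 w 0.5
```

View pics/end.png

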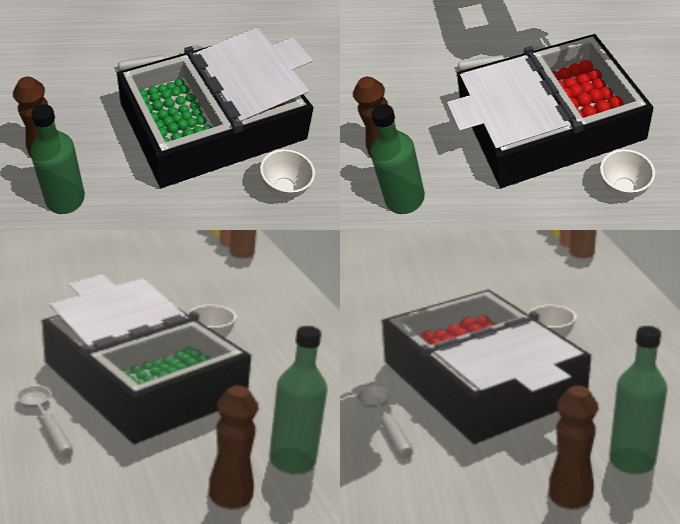

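Before and after views: the cover lies flat on the -y pan, the station and all bystanders sit at the same pixels, and the arm is clear above.

```bash
python3 -c "
from rig import env
print(env.close_job())"
```

```text
the job is handed in; nothing more can be done
None
```

The cover now lies flat over the -y pan, and the job was handed in at about 15 s of the 48 s allowed; no verdict is reported.

**What I did:** With the gripper shut, I pressed the fingers lightly against the tab's outer edge (about 15 N at most in the readings). I carried the edge up its arc past upright, then eased the cover down from above in small steps.

**Last checks:**
- **Cover on its stop:** the fingertip stayed at z = 84.6 mm while the force rose to 13 N.
- **Station and bystanders:** in the before and after pictures, the station, ramekin, bottle, mill and spoon show no visible shift. I compared these by eye and did not measure them.
- **Arm clear:** it finished at z = 221 mm with essentially no force on the wrist.

**What disagreed:** the vertical wrist force read up to about +10 N during the lift, the opposite sign to what I expected. I found no cause, and the finger track and pictures otherwise fitted the cover turning normally.

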